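# Lift the lid off the storage box and stand it in the lid stand

## Robot

A 7-joint arm with a two-finger parallel gripper is mounted at the origin on a cart in front of the work surface, level with it; the furniture and walls round the work are solid. World frame = base frame: x ahead of the robot, y to its left, z up, the work surface at z = 0. Lengths are in m, angles in rad, forces in N, time in s.
With the tool pointing down it reaches from about 0.425 to 0.875 m from the base axis. Payload 4.7 kg.
Tool frame: the origin (TCP) lies midway between the tips of the shut fingers; the grasp point (between the pads) lies 19 mm behind it (ctrl.grip_point_offset is the distance from the TCP to the grasp point, in m); z points along the fingers, y is the line along which they close (so a half turn about z gives the same grasp; the last joint's range is limited). The gripper opens to 87 mm and grips with 3 to 60 N. Pads are 19 mm wide; open, the fingers measure 117 mm over their backs; the gripper's body (75 mm by 190 mm) begins 51 mm behind the grasp point.
Start: joints at [1.15, 0.321, -0.07, 1.45, 0.023, 1.371, -0.057], TCP at [0.274, -0.59, 0.223] pointing down, gripper open.
Joint ranges: [-2.86, 2.86], [-0.3, 2.09], [-1.38, 1.24], [0.06, 2.45], [-1.56, 4.7], [0.09, 2.05], [-2.69, 2.69]. Speed limits (rad/s): [2.57, 2.57, 3.14, 3.14, 3.14, 3.14, 3.14].

## Interface

Orientations are given as a rotation vector (axis times angle).
In Python, from bench import ctrl gives the robot as it stands.
- The arm moves only by the tool move_arm, never from a script. Its argument "increments" is text: rows parted by semicolons, each of 7 numbers parted by spaces: the shift along the world's x, y, z in mm, then the turn, a rotation vector about the world's x, y, z in degrees, then the closure in counts, from 0 (fully open) to 255 (shut). A call has exactly 8 rows; each row shifts and turns the commanded pose from where the row before left it; what a row does not reach is not made up. A row lasts 1/12 s, in which the tool goes at most 41.7 mm and 7.16 degrees, less where a joint would pass 70% of its speed; a pose out of reach is approached as far as the arm can. A call with a gripper value outside its range is refused whole. The fingers move at their own pace and stop on an object; "grip_force" is the grip in N (left out, the last holds). Time passes only in rows, so rows that do not move let the fingers close, or fill a call up. It gives the time, the measured TCP pose, the force, the opening and the grip force at its end, in the units of the state.
- ctrl.get_state(): the state, without advancing time (a new reading comes with each control period).
- ctrl.get_image(name): name is "scene" or "top" or "wrist"; returns a dict with "frame" (480x640x3 uint8, red, green, blue), "depth" (480x640 float32, m along the optical axis (not along the pixel's ray), 0 where there is no reading), "fx", "fy", "cx", "cy" (pixels), "position" and "orientation" of the camera in the world. Camera axes: x right, y down, z forward; pixel columns grow to the right and rows downward; lengths in m; the calibration is good to about 2 mm. The wrist camera is an equidistant fisheye: a pixel r from the principal point sees the ray r / f radians off the axis. A picture is of the moment at which its call begins.
- ctrl.close_job(): hands the job in; it is judged then, once.
Trained networks look in a picture, given as the dict that the camera call returned (one of the last four; its "shot" number tells which), for a name from the list of things; names that differ only in an ending like _2 or _b are one class to them, and where a whole thing is asked for, a point or a joint stands for the part that bears it (a point fixed in the world has none). Each returns a list of dicts, best first, with "score" (0 to 1); they miss things now and then, are a little off and sometimes report something else, mostly with a low value. They report only what shows in the picture. A call takes as long as a camera call.
- ctrl.find_in(target, picture): "centre" ([x, y, z] in m, in world coordinates, good to about 4 mm: the middle of the surface that is visible of it).
- ctrl.silhouettes(target, picture): "region" (480x640 bool, what is visible of it).
The state is a dict: "time": time; "joint_positions": joint angles; "qd": joint speeds; "joint_torque": joint torques, N m; "position": TCP position; "tool_rot": TCP orientation; "ft_force": force on the tool from outside, world axes, zero at the start; "torque": the same for the moment, N m; "grip_width": opening from 0.0 (shut) to 1.0 (fully open); "grip_force": force on a finger pad.
Only numpy, scipy, OpenCV 4.12 (cv2) and the standard library are available. Lean on these libraries where they do the work, as an engineer would, in place of code of your own. Each camera call takes 0.05 s, during which the arm holds its last target. There are 200 camera calls.

## Task

Take the lid off the blue storage box by its orange handle bar: swing it up on its hinges until it stands upright, still seated on the pins, then lift it straight up off the pins. Lower it upright, handle uppermost, into the slot of the yellow wire lid stand, roughly in the middle, until it rests on the stand's base, and let go.

Things in the scene. Friction and masses are not known exactly. Their poses are not given: they have to be found in the camera images.
- lid: Loose blue steel lid, 118 x 164 x 6 mm, 0.2 kg, closed at first. Origin: on the hinge line, midway between its two hooks. x: from handle to hooks, out of their mouths (level when closed, straight down when upright); y along the hinge; z out of its top. Hooks 16 mm thick, at y = +-45, end 12 mm beyond the origin; they come off the pins after 16 mm of lift. Falls shut if let go while being raised.
- lid_grip (a point): Centre of the lid's orange handle bar: round, 16 mm thick, 44 mm long along the lid's y, 165 mm from the hinge line, 63 mm above the bench when closed. A stem 22 mm wide joins it to the plate's edge 35 mm away; free all round. Pinch its two flat ends from above (closing along the lid's y): the bar turns between the fingers as the lid swings up. Axes as the lid's.
- box_pins (a point): Middle of the blue storage box's hinge line, 63 mm above the bench, where the closed lid's origin lies. The box is fixed, 110 deep, 160 wide, 60 high; its 8 mm pins at y = +-45 stand 18 mm behind its rear wall. x: front to rear (roughly away from the robot), y along the pins, z up. The handle bar swings up about this line at radius 165 mm. Play: 1.5 mm round the pins, 5 mm along them.
- stand_slot (a point): Middle of the slot floor of the fixed lid stand (black base 120 x 180 x 12 mm, two yellow wire loops), 12 mm above the bench. y along the slot, x across, z up. Slot 26 mm wide, flaring to 64 mm at the loops' top, 119 mm above the bench; ends open. A lid standing here has its origin 12 mm and its bar 177 mm above this point, leans up to 16 degrees when let go, and may face either way.

How it is judged:
On the way, in this order (a step that is already met when the one before it is completed fails the run):
1. the lid stands upright (within 14 degrees, handle up) with its hooks still on the pins (angle between the x axis of lid and the z axis of box_pins, either way round below 0.245 rad and z of lid_grip in the frame of box_pins above 0.135 m and distance between lid and box_pins below 0.012 m), for 0.1 s.
2. the lid, still within 20 degrees of upright, is lifted at least 25 mm up off the pins while above them (within 30 mm sideways) (angle between the x axis of lid and the z axis of box_pins, either way round below 0.35 rad and z of lid in the frame of box_pins above 0.025 m and horizontal distance between lid and box_pins below 0.03 m), for 0.05 s.
At the end, for the whole second after the job is handed in: The lid rests in the stand's slot with its hooks on the base (origin less than 24 mm above it), handle up, within 20 degrees of upright, within 20 mm of the slot's middle across and 35 mm along it, at rest and released (x of lid in the frame of stand_slot between -0.02 and 0.02 m and y of lid in the frame of stand_slot between -0.035 and 0.035 m and z of lid in the frame of stand_slot below 0.024 m and z of lid_grip in the frame of stand_slot above 0.145 m and angle between the x axis of lid and the z axis of stand_slot, either way round below 0.35 rad and linear speed of lid below 0.02 m/s); the robot touches nothing.
It also fails if it takes over 50 s, if anything falls off the work surface, if the arm or the gripper's body presses on something with over 40 N, if the wrist force passes 120 N, or if a joint passes its speed limit or range.

## Working session

There is one attempt and no reset: what is moved stays moved. The work goes in short steps, Python scripts to look and compute and a tool call to move; the robot and the scene stay as the last step left them, time stands still between calls to the robot, and variables do not carry over. Pictures are saved under pics/ and viewed, at most 10 in all, crops included, and the job is handed in when it is done.

Besides the shell and the picture viewer there is one more tool, called after "Request:" as name(argument=value, ...) on one line, values as JSON. move_arm: Moves the arm, as the interface text tells. Its arguments: {"type":"object","properties":{"increments":{"type":"string"},"grip_force":{"type":"number"}},"required":["increments"]}

```bash
mkdir -p pics; ls; cat > h.py <<'E'
import numpy as np, cv2
from scipy.spatial.transform import Rotation as R
from bench import ctrl
def rot(o):
    o=np.array(o,float)
    return o if o.shape==(3,3) else (R.from_rotvec(o).as_matrix() if o.size==3 else R.from_quat(o).as_matrix())
def cloud(p):
    v,u=np.mgrid[0:480,0:640]; d=p["depth"]
    c=np.stack([(u-p["cx"])/p["fx"]*d,(v-p["cy"])/p["fy"]*d,d],-1)
    w=c@rot(p["orientation"]).T+np.array(p["position"]); w[d==0]=np.nan
    return w
def save(p,n): cv2.imwrite("pics/"+n,cv2.cvtColor(p["frame"],cv2.COLOR_RGB2BGR))
E
python3 - <<'E'
from h import *
s=ctrl.get_state(); print({k:np.round(v,3) for k,v in s.items()})
for n in("top","scene"):
    p=ctrl.get_image(n); save(p,n+"0.png"); print(n,np.round(p["position"],3),p["orientation"])
    for t in("lid","lid_grip","box_pins","stand_slot"):
        try: print(t,[(np.round(r["centre"],3),round(r["score"],2)) for r in ctrl.find_in(t,p)][:3])
        except Exception as e: print(t,e)
    w=cloud(p); hsv=cv2.cvtColor(p["frame"],cv2.COLOR_RGB2HSV)
    for nm,lo,hi in(("orange",5,18),("yellow",22,35),("blue",95,125)):
        m=cv2.inRange(hsv,(lo,120,60),(hi,255,255))>0; m&=~np.isnan(w[...,0])
        q=w[m]; 
        if len(q): print(nm,len(q),np.round(np.median(q,0),3),np.round(np.percentile(q,[2,98],0),3).tolist())
E
```

```text
pics
{'time': np.float64(0.0), 'joint_positions': array([ 1.15 ,  0.322, -0.07 ,  1.452,  0.023,  1.371, -0.057]), 'qd': array([ 0.   , -0.001,  0.001, -0.002,  0.002, -0.001,  0.001]), 'joint_torque': array([ 0.0000e+00, -4.9129e+01, -4.0400e-01, -3.1252e+01, -6.4000e-02,
        4.4000e-02,  0.0000e+00]), 'position': array([ 0.274, -0.589,  0.221]), 'tool_rot': array([-3.066e+00, -6.770e-01,  1.000e-03]), 'ft_force': array([ 0.512,  0.445, -0.286]), 'torque': array([0.069, 0.012, 0.003]), 'grip_force': np.float64(0.0), 'grip_width': np.float64(0.999)}
top [ 0.34  -0.252  1.011] [-2.17544164  2.01544816 -0.22410361]
lid [(array([ 0.54 , -0.366,  0.068]), 0.58)]
lid_grip [(array([ 0.54 , -0.366,  0.066]), 0.65)]
box_pins [(array([ 0.493, -0.352,  0.042]), 0.7)]
stand_slot [(array([ 0.55 , -0.114,  0.013]), 0.75)]
orange 302 [ 0.452 -0.364  0.068] [[0.406, -0.39, -0.002], [0.71, 0.039, 0.073]]
yellow 2627 [ 0.572 -0.133  0.038] [[0.502, -0.52, 0.01], [0.701, -0.04, 0.121]]
blue 10936 [ 0.536 -0.34   0.066] [[0.327, -0.555, 0.009], [0.6, 0.233, 0.124]]
scene [0.149 0.287 0.583] [-0.84863243  2.41438306 -1.20580284]
lid [(array([ 0.541, -0.354,  0.066]), 0.88)]
lid_grip [(array([ 0.542, -0.358,  0.069]), 0.68)]
box_pins [(array([ 0.539, -0.354,  0.064]), 0.31)]
stand_slot [(array([ 0.547, -0.1  ,  0.008]), 0.63)]
orange 53764 [ 0.83  -1.193  0.014] [[0.265, -1.202, -0.615], [1.177, -0.383, 0.237]]
yellow 1425 [ 0.544 -0.111  0.024] [[0.505, -0.516, 0.017], [0.694, -0.044, 0.12]]
blue 4430 [ 0.538 -0.36   0.066] [[0.323, -0.52, 0.012], [0.598, -0.287, 0.068]]
```

View pics/top0.png

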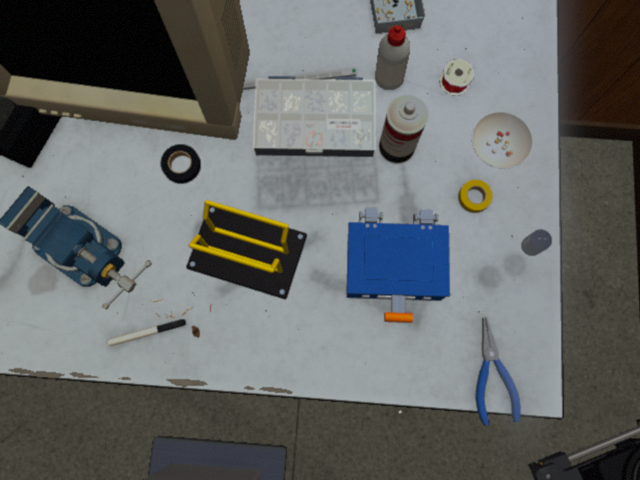

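View pics/scene0.png

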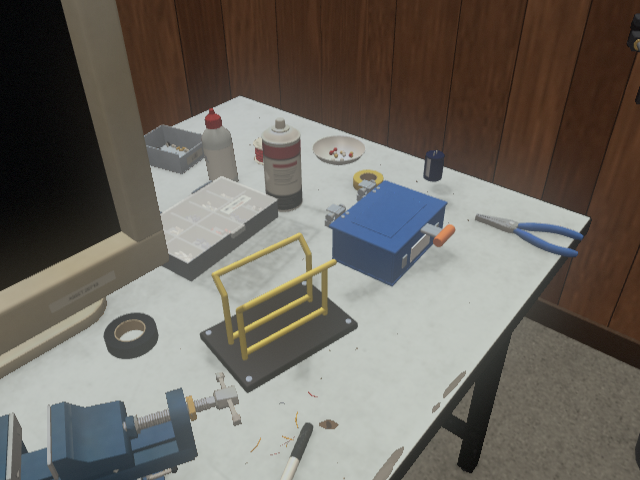

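The top view shows the handle at (398,317), lid plate columns 347–449 and rows 222–300, hinges at (371,216) and (426,217). The stand is at (245,248), its wire loops running from (205,205)–(290,225) and (195,240)–(280,265).

```bash
python3 - <<'E'
from h import *
p=ctrl.get_image("top"); w=cloud(p); hsv=cv2.cvtColor(p["frame"],cv2.COLOR_RGB2HSV)
v,u=np.mgrid[0:480,0:640]
def box(a,b,c,d): return (u>=a)&(u<=b)&(v>=c)&(v<=d)
def rect(m,name):
    q=w[m]; r=cv2.minAreaRect(q[:,:2].astype(np.float32)*1000); print(name,len(q),np.round(np.mean(q,0),4),np.round(r[0],1),np.round(r[1],1),round(r[2],1),"zmax",np.round(np.percentile(q[:,2],[5,50,95]),4))
m=cv2.inRange(hsv,(3,120,60),(18,255,255))>0
rect(m&box(375,420,305,330),"handle")
mb=(cv2.inRange(hsv,(95,120,40),(125,255,255))>0)&box(335,460,215,310)&(w[...,2]>.058)
rect(cv2.erode(mb.astype(np.uint8),np.ones((3,3)))>0,"plate")
for b in((355,385,200,225),(410,442,200,228)): rect(box(*b)&(w[...,2]>.045)&~mb,"hinge")
yl=(cv2.inRange(hsv,(20,120,60),(36,255,255))>0)&box(180,305,195,280)
rect(yl&(w[...,2]>.105),"wires top")
bl=box(180,315,195,305)&(w[...,2]>.008)&(w[...,2]<.016)&(hsv[...,2]<70)
rect(bl,"base")
# top wires, split
q=w[yl&(w[...,2]>.105)]; lab=cv2.kmeans(q[:,[0]].astype(np.float32),2,None,(3,50,1e-6),5,0)[1].ravel()
c=q[:,:2]-q[:,:2].mean(0)
for a in np.deg2rad(np.arange(60,125,5)):pass
for t in("stand_slot","lid_grip","lid"):
    for s in ctrl.silhouettes(t,p)[:1]: rect(s["region"]&~np.isnan(w[...,0])&(w[...,2]>.005),t+" sil %.2f"%s["score"])
big=cv2.resize(p["frame"][190:330,170:470],None,fx=2.6,fy=2.6,interpolation=cv2.INTER_CUBIC)
cv2.imwrite("pics/crop1.png",big[...,::-1])
E
```

```text
handle 255 [nan nan nan] [ 452.2 -368.5] [14.3 43.1] 2.2 zmax [nan nan nan]
plate 6455 [ 0.5434 -0.3635  0.0658] [ 545.7 -363.9] [115.  159.5] 2.8 zmax [0.0629 0.0657 0.0686]
hinge 314 [ 0.6128 -0.3157  0.0679] [ 612.1 -315.8] [48.8 29.7] 89.2 zmax [0.058  0.0691 0.073 ]
hinge 327 [ 0.6169 -0.4054  0.0669] [ 614.9 -407. ] [37.8 37.9] 26.5 zmax [0.0552 0.0685 0.0721]
wires top 1013 [ 0.5511 -0.1132  0.1169] [ 552.2 -112.5] [136.6  80.1] 77.2 zmax [0.1088 0.1175 0.1207]
base 5210 [ 0.5486 -0.1147  0.0117] [ 551.7 -112.1] [179.4 118.2] 77.4 zmax [0.0089 0.0117 0.0145]
stand_slot sil 0.92 7510 [ 0.5499 -0.1141  0.0289] [ 552.4 -111.6] [180.4 119.6] 77.1 zmax [0.0087 0.0124 0.1181]
lid_grip sil 0.90 8120 [ 0.5434 -0.3641  0.066 ] [ 537.3 -364.8] [184.2 164.4] 3.2 zmax [0.0629 0.0658 0.0697]
lid sil 0.84 8198 [ 0.5431 -0.3642  0.0659] [ 537.  -364.8] [185.5 164.2] 2.8 zmax [0.0628 0.0658 0.0697]
```

View pics/crop1.png

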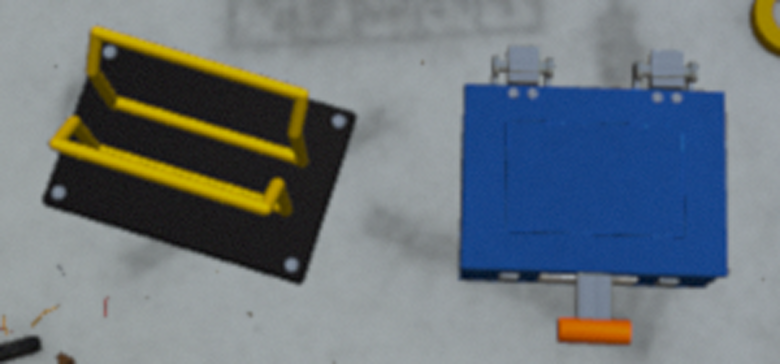

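The crop confirms the hinge hooks at (522,65) and (667,72), the handle at (594,330), and the stand slot tilted about −13°. Hinge is at about (617, −360) with lid yaw 2.8°. The stand is at (552, −112) with yaw −12.7°. I'm moving above the handle.

Request:
move_arm(increments="22 27.5 -8 0 0 -2.75 0;22 27.5 -8 0 0 -2.75 0;22 27.5 -8 0 0 -2.75 0;22 27.5 -8 0 0 -2.75 0;22 27.5 -8 0 0 -2.75 0;22 27.5 -8 0 0 -2.75 0;22 27.5 -8 0 0 -2.75 0;22 27.5 -8 0 0 -2.75 0", grip_force=20)

```text
time: 1.37
position: [0.4506, -0.3682, 0.1585]
tool_rot: [3.14, 0.076, 0.001]
ft_force: [-0.0, -0.7, 0.4]
grip_width: 1.0
grip_force: 0.0
```

```bash
cat >> h.py <<'E'
def st():
    s=ctrl.get_state(); Rm=R.from_rotvec(s["tool_rot"]).as_matrix()
    print("t %.2f tcp"%s["time"],np.round(np.array(s["position"])*1000,1),"z",np.round(Rm[:,2],3),"yline deg %.1f"%(np.degrees(np.arctan2(Rm[1,1],Rm[0,1]))%180),"F",np.round(s["ft_force"],1),"T",np.round(s["torque"],2),"gw %.3f gf %.1f"%(s["grip_width"],s["grip_force"]),"q",np.round(s["joint_positions"],2))
E
python3 - <<'E'
from h import *
st()
for n in("scene","top"):
    w=cloud(ctrl.get_image(n)); 
    for nm,(a,b,c,d,z) in {"behind":(.64,.95,-.6,-.1,.1),"left":(.35,.8,-.02,.3,.1)}.items():
        q=w[(w[...,0]>a)&(w[...,0]<b)&(w[...,1]>c)&(w[...,1]<d)&(w[...,2]>z)]
        if len(q): print(n,nm,len(q),np.round(np.percentile(q,[1,99],0),3).tolist())
p=ctrl.get_image("wrist"); save(p,"w1.png")
print(ctrl.find_in("lid_grip",p)[:2])
E
```

```text
t 1.37 tcp [ 450.6 -368.2  158.5] z [ 0.    -0.001 -1.   ] yline deg 92.8 F [-0.  -0.7  0.4] T [ 0.05  0.02 -0.07] gw 1.000 gf 0.0 q [ 0.81  0.22 -0.19  1.71  0.05  1.22 -0.92]
scene behind 1934 [[0.732, -0.381, 0.1], [0.914, -0.316, 0.162]]
scene left 32218 [[0.465, -0.018, 0.101], [0.781, 0.232, 0.418]]
top behind 2330 [[0.733, -0.389, 0.101], [0.914, -0.316, 0.163]]
top left 24283 [[0.471, -0.017, 0.102], [0.792, 0.291, 0.361]]
[{'centre': [0.5451, -0.3666, 0.0639], 'score': 0.93}]
```

```bash
python3 - <<'E'
from h import *
for n in("scene","top"):
    w=cloud(ctrl.get_image(n))
    for y in np.arange(-.14,.1,.02):
        q=w[(w[...,1]>y)&(w[...,1]<y+.02)&(w[...,2]>.16)&(w[...,0]>.3)]
        if len(q)>5: print(n,"y %.2f"%y,len(q),"x",np.round(np.percentile(q[:,0],[1,50,99]),3),"z",np.round(np.percentile(q[:,2],[1,99]),3))
p=ctrl.get_image("wrist"); w=p["frame"]; hsv=cv2.cvtColor(w,cv2.COLOR_RGB2HSV)
m=cv2.inRange(hsv,(3,130,60),(18,255,255))
k,l,s,c=cv2.connectedComponentsWithStats(m); Rm=rot(p["orientation"])
for i in range(1,k):
    if s[i][4]>150:
        dx,dy=c[i]-[p["cx"],p["cy"]]; r=np.hypot(dx,dy); th=r/p["fx"]
        d=Rm@np.array([np.sin(th)*dx/r,np.sin(th)*dy/r,np.cos(th)]); P=np.array(p["position"]); 
        print(s[i],np.round(c[i]),np.round(P+d*(.066-P[2])/d[2],4))
E
```

```text
scene y -0.10 391 x [0.73  0.732 0.735] z [0.166 0.412]
scene y -0.08 3273 x [0.729 0.732 0.734] z [0.164 0.415]
scene y -0.06 6726 x [0.731 0.736 0.772] z [0.164 0.418]
scene y -0.04 3845 x [0.737 0.771 0.774] z [0.164 0.418]
scene y -0.02 3883 x [0.77  0.773 0.775] z [0.164 0.421]
scene y 0.00 4162 x [0.771 0.774 0.777] z [0.163 0.425]
scene y 0.02 3615 x [0.773 0.776 0.778] z [0.163 0.407]
scene y 0.04 2594 x [0.774 0.777 0.78 ] z [0.162 0.349]
scene y 0.06 1632 x [0.776 0.778 0.781] z [0.161 0.291]
scene y 0.08 744 x [0.777 0.78  0.783] z [0.161 0.236]
top y -0.10 3363 x [0.731 0.77  0.886] z [0.162 0.428]
top y -0.08 1700 x [0.73  0.732 0.734] z [0.165 0.438]
top y -0.06 1525 x [0.731 0.733 0.736] z [0.165 0.433]
top y -0.04 66 x [0.736 0.771 0.773] z [0.17  0.404]
top y -0.02 1157 x [0.771 0.773 0.775] z [0.164 0.374]
top y 0.00 1148 x [0.772 0.774 0.776] z [0.164 0.369]
top y 0.02 1102 x [0.774 0.776 0.778] z [0.163 0.365]
top y 0.04 1075 x [0.775 0.777 0.779] z [0.162 0.361]
top y 0.06 1042 x [0.777 0.778 0.78 ] z [0.163 0.357]
top y 0.08 1009 x [0.778 0.78  0.782] z [0.163 0.354]
[591 128  49  38 782] [620. 146.] [ 0.5538 -0.6337  0.066 ]
[579 209  61  24 390] [607. 221.] [ 0.4856 -0.6301  0.066 ]
[282 231  61  20 837] [312. 241.] [ 0.4537 -0.37    0.066 ]
[571 254  44  35 313] [588. 271.] [ 0.4391 -0.6192  0.066 ]
```

View pics/w1.png

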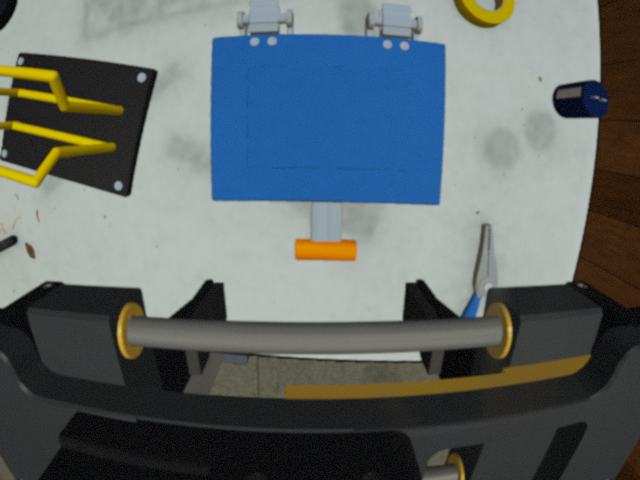

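```bash
python3 - <<'E'
from h import *
st()
p=ctrl.get_image("wrist"); st(); hsv=cv2.cvtColor(p["frame"],cv2.COLOR_RGB2HSV)
m=cv2.inRange(hsv,(3,130,60),(18,255,255))[180:300,250:400]; print(np.argwhere(m).mean(0)[::-1]+[250,180], np.argwhere(m).min(0),np.round(p["position"],4))
w=cv2.inRange(hsv,(3,130,60),(18,255,255));
x,y=np.argwhere(m).mean(0)[::-1]+[250,180]
dx,dy=x-p["cx"],y-p["cy"]; r=np.hypot(dx,dy); th=r/p["fx"];d=rot(p["orientation"])@np.array([np.sin(th)*dx/r,np.sin(th)*dy/r,np.cos(th)]); P=np.array(p["position"]); print(P+d*(.066-P[2])/d[2], p["cx"],p["cy"])
E
```

```text
t 1.72 tcp [ 448.8 -371.3  158.9] z [-0.    -0.001 -1.   ] yline deg 92.8 F [-0.1  0.  -0.2] T [ 0.05  0.02 -0.01] gw 0.999 gf 0.0 q [ 0.81  0.22 -0.19  1.7   0.05  1.22 -0.91]
t 1.77 tcp [ 448.7 -371.4  158.9] z [-0.    -0.001 -1.   ] yline deg 92.7 F [ 0.3 -0.6  0.4] T [0.   0.01 0.01] gw 0.999 gf 0.0 q [ 0.81  0.22 -0.19  1.7   0.05  1.22 -0.91]
[312.83604506 241.07259074] [51 31] [ 0.5244 -0.3678  0.3197]
[ 0.45376199 -0.37060187  0.066     ] 314.2536982325911 243.1169074491289
```

The wrist view shows the handle bar midway between the fingers and aligned with them. Both cameras agree on about (453, −369.5). Descending, then gripping.

Request:
move_arm(increments="2 1 -20 0 0 0 0;2 1 -20 0 0 0 0;0 0 -20 0 0 0 0;0 0 -20 0 0 0 0;0 0 -20 0 0 0 0;0 0 -15 0 0 0 0;0 0 0 0 0 0 0;0 0 0 0 0 0 0")

```text
time: 2.43
position: [0.4527, -0.3683, 0.0432]
tool_rot: [-3.14, -0.077, 0.002]
ft_force: [0.7, -0.3, 0.6]
grip_width: 0.996
grip_force: 0.0
```

Request:
move_arm(increments="0 0 0 0 0 0 80;0 0 0 0 0 0 130;0 0 0 0 0 0 255;0 0 0 0 0 0 255;0 0 0 0 0 0 255;0 0 0 0 0 0 255;0 0 0 0 0 0 255;0 0 0 0 0 0 255")

```text
time: 3.1
position: [0.4538, -0.3678, 0.0437]
tool_rot: [3.14, 0.08, 0.0]
ft_force: [-0.6, -0.5, -0.0]
grip_width: 0.498
grip_force: 20.0
```

```bash
python3 - <<'E'
from h import *
st()
p=ctrl.get_image("wrist"); cv2.imwrite("pics/w2.png",p["frame"][150:400,100:540,::-1])
E
```

```text
t 3.10 tcp [ 453.8 -367.8   43.7] z [ 0.    -0.001 -1.   ] yline deg 92.9 F [-0.6 -0.5 -0. ] T [-0.04  0.05 -0.09] gw 0.498 gf 20.0 q [ 0.8   0.34 -0.19  1.81  0.08  1.   -0.94]
```

View pics/w2.png

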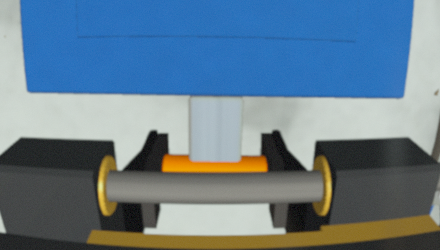

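The crop shows the bar at (215,165) held between both pads by its ends; the opening of 43 mm matches the 44 mm bar. Swinging up along the arc.

Request:
move_arm(increments="0.8 0 16.2 0 0 0 255;2.4 0.1 16 0 0 0 255;3.9 0.2 15.7 0 0 0 255;5.5 0.3 15.2 0 0 0 255;6.9 0.3 14.7 0 0 0 255;8.3 0.4 13.9 0 0 0 255;9.7 0.5 13 0 0 0 255;10.8 0.5 12 0 0 0 255")

```text
time: 3.82
position: [0.5017, -0.3651, 0.1604]
tool_rot: [-3.14, -0.079, 0.002]
ft_force: [0.2, 0.1, -1.7]
grip_width: 0.502
grip_force: 20.0
```

Request:
move_arm(increments="12 0.6 10.9 0 0 0 255;13 0.6 9.6 0 0 0 255;13.9 0.7 8.3 0 0 0 255;14.7 0.7 6.9 0 0 0 255;15.1 0.7 5.5 0 0 0 255;15.8 0.8 3.9 0 0 0 255;16.1 0.8 2.4 0 0 0 255;13 0.7 0.6 0 0 0 255")

```text
time: 4.48
position: [0.6162, -0.3593, 0.2081]
tool_rot: [-3.14, -0.08, 0.002]
ft_force: [-1.2, -0.1, -1.1]
grip_width: 0.501
grip_force: 20.0
```

Request:
move_arm(increments="0 0 0 0 0 0 255;0 0 0 0 0 0 255;0 0 0 0 0 0 255;0 0 0 0 0 0 255;0 0 0 0 0 0 255;0 0 0 0 0 0 255;0 0 0 0 0 0 255;0 0 0 0 0 0 255")

```text
time: 5.15
position: [0.6151, -0.36, 0.2081]
tool_rot: [3.14, 0.079, -0.001]
ft_force: [0.3, -0.3, -1.8]
grip_width: 0.501
grip_force: 20.0
```

```bash
python3 - <<'E'
from h import *
st()
p=ctrl.get_image("scene"); save(p,"s2.png"); w=cloud(p); hsv=cv2.cvtColor(p["frame"],cv2.COLOR_RGB2HSV)
m=(cv2.inRange(hsv,(100,130,40),(122,255,255))>0)&(w[...,0]>.55)&(w[...,0]<.68)&(w[...,1]<-.25)&(w[...,1]>-.47)&(w[...,2]>.075)
q=w[m]; c=q.mean(0); print(len(q),c,np.linalg.svd(q-c,full_matrices=False)[2][2],np.percentile(q,[2,98],0))
E
```

```text
t 5.15 tcp [ 615.1 -360.   208.1] z [-0.001 -0.    -1.   ] yline deg 92.9 F [ 0.3 -0.3 -1.8] T [-0.03  0.01 -0.04] gw 0.501 gf 20.0 q [ 0.64  0.47 -0.22  1.28  0.1   1.4  -1.09]
271 [ 0.60945247 -0.36723747  0.18450501] [ 0.78032071  0.03113812 -0.62460388] [[ 0.60316397 -0.43152694  0.18082251]
 [ 0.61711689 -0.30339338  0.1921759 ]]
```

View pics/s2.png

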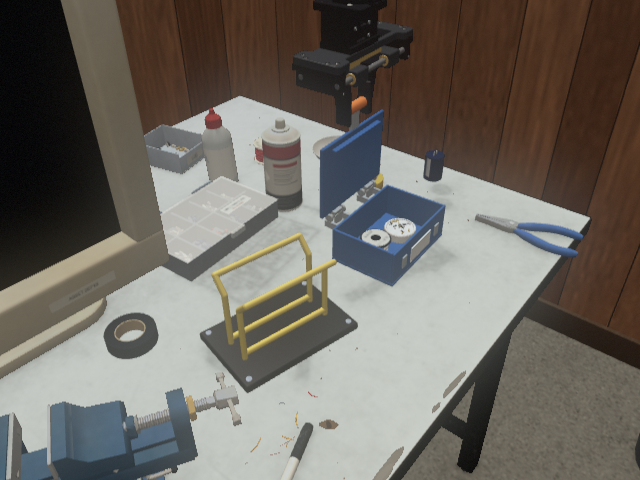

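The picture shows the lid upright at (352,165), still on the hinge pins at (350,205) and held by the bar at (358,105). Lifting straight up.

Request:
move_arm(increments="0 0 6 0 0 0 255;0 0 8 0 0 0 255;0 0 10 0 0 0 255;0 0 12 0 0 0 255;0 0 14 0 0 0 255;0 0 16 0 0 0 255;0 0 16 0 0 0 255;0 0 16 0 0 0 255")

```text
time: 5.87
position: [0.6159, -0.3597, 0.3089]
tool_rot: [3.14, 0.08, 0.002]
ft_force: [0.5, -0.7, -1.9]
grip_width: 0.505
grip_force: 20.0
```

```bash
python3 - <<'E'
from h import *
st()
p=ctrl.get_image("scene"); save(p,"s3.png"); w=cloud(p)
print([(r["centre"],r["score"]) for r in ctrl.find_in("lid",p)][:2])
E
```

```text
t 5.87 tcp [ 615.9 -359.7  308.9] z [ 0.002 -0.001 -1.   ] yline deg 92.9 F [ 0.5 -0.7 -1.9] T [ 0.03 -0.    0.01] gw 0.505 gf 20.0 q [ 0.63  0.45 -0.22  1.11  0.1   1.58 -1.08]
[([0.6148, -0.3444, 0.2383], 0.62)]
```

View pics/s3.png

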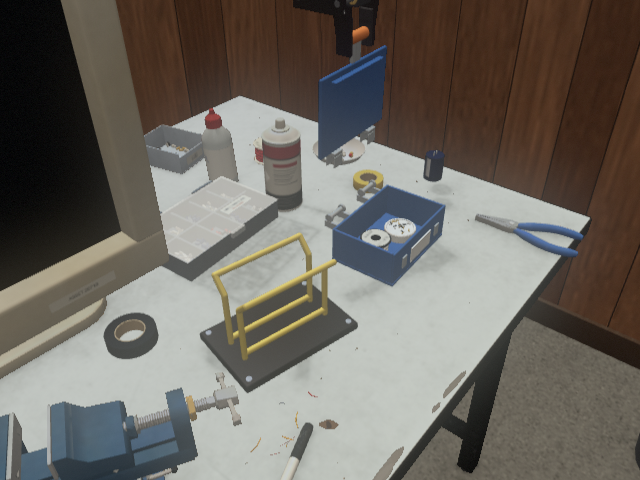

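The lid hangs upright and clear of the pins, at (352,100). Carrying it over to the stand.

Request:
move_arm(increments="-2 8 0 0 0 -1 255;-4 15 0 0 0 -1 255;-5 19 0 0 0 -1 255;-5 19 0 0 0 -1 255;-5 19 0 0 0 -1 255;-5 19 0 0 0 -1 255;-5 19 0 0 0 -1 255;-5 19 0 0 0 -1 255")

```text
time: 6.63
position: [0.5791, -0.2217, 0.306]
tool_rot: [3.138, -0.141, -0.001]
ft_force: [0.7, 0.2, -1.6]
grip_width: 0.5
grip_force: 20.0
```

Request:
move_arm(increments="-5 19 0 0 0 -1 255;-5 19 0 0 0 -1 255;-5 19 0 0 0 -1 255;-5 19 0 0 0 -1 255;-4 15 0 0 0 -1 255;-3 12 0 0 0 -1 255;-2 8 0 0 0 -1 255;-2 1 0 0 0 -0.6 255")

```text
time: 7.3
position: [0.5485, -0.108, 0.3065]
tool_rot: [-3.122, 0.343, -0.0]
ft_force: [0.1, 1.0, -1.9]
grip_width: 0.499
grip_force: 20.0
```

Request:
move_arm(increments="0 0 0 0 0 0 255;0 0 0 0 0 0 255;0 0 0 0 0 0 255;0 0 0 0 0 0 255;0 0 0 0 0 0 255;0 0 0 0 0 0 255;0 0 0 0 0 0 255;0 0 0 0 0 0 255")

```text
time: 7.97
position: [0.5487, -0.1108, 0.3064]
tool_rot: [3.122, -0.347, -0.0]
ft_force: [-0.4, 0.6, -0.8]
grip_width: 0.501
grip_force: 20.0
```

```bash
python3 - <<'E'
from h import *
st()
for n in("scene",):
    p=ctrl.get_image(n); save(p,"s4.png"); w=cloud(p)
    r=ctrl.silhouettes("lid",p)[:1]
    for s in r:
        m=cv2.erode(s["region"].astype(np.uint8),np.ones((3,3)))>0
        q=w[m&~np.isnan(w[...,0])]; q=q[(q[:,2]>.17)&(q[:,2]<.29)]; 
        c=np.median(q,0); q=q[np.linalg.norm(q-c,axis=1)<.12]; c=q.mean(0); nrm=np.linalg.svd(q-c,full_matrices=False)[2][2]; print(s["score"],len(q),c,nrm,"tilt",np.degrees(np.arcsin(nrm[2])),"yaw",np.degrees(np.arctan2(nrm[1],nrm[0])),np.percentile(q,[2,98],0).round(3).tolist())
E
```

```text
t 7.97 tcp [ 548.7 -110.8  306.4] z [-0. -0. -1.] yline deg 77.3 F [-0.4  0.6 -0.8] T [ 0.02  0.05 -0.04] gw 0.501 gf 20.0 q [ 0.44  0.12 -0.32  1.54  0.04  1.5  -1.67]
0.77 11013 [ 0.54799223 -0.10480155  0.23495051] [ 0.9738212 -0.2256707  0.0272948] tilt 1.5640710706468917 yaw -13.047267930081105 [[0.53, -0.185, 0.175], [0.565, -0.034, 0.288]]
```

View pics/s4.png

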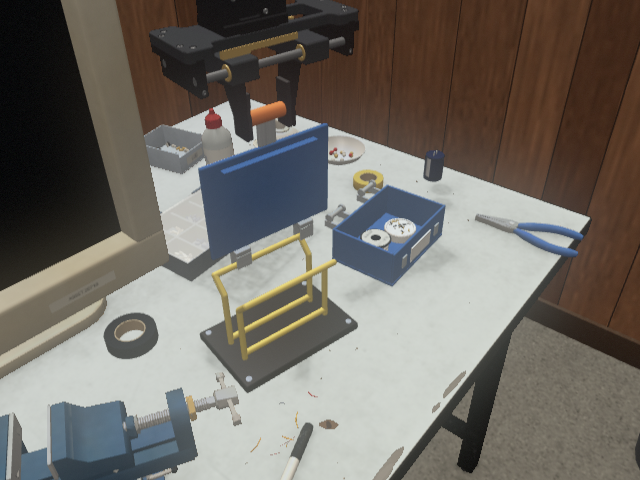

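The lid hangs square over the slot (lid bottom at (270,250) between the loops), tilted 1.6°, with its origin about 1 mm off the slot's centre plane. Lowering.

Request:
move_arm(increments="0 0 -8 0 0 0 255;0 0 -12 0 0 0 255;0 0 -12 0 0 0 255;0 0 -12 0 0 0 255;0 0 -12 0 0 0 255;0 0 -12 0 0 0 255;0 0 -12 0 0 0 255;0 0 -8 0 0 0 255")

```text
time: 8.73
position: [0.5479, -0.1106, 0.2162]
tool_rot: [-3.122, 0.347, 0.004]
ft_force: [-1.3, -0.4, -3.1]
grip_width: 0.502
grip_force: 20.0
```

Request:
move_arm(increments="0 0 -8 0 0 0 255;0 0 -8 0 0 0 255;0 0 -8 0 0 0 255;0 0 -6 0 0 0 255;0 0 -6 0 0 0 255;0 0 -4 0 0 0 255;0 0 -3 0 0 0 255;0 0 -2 0 0 0 255")

```text
time: 9.4
position: [0.5487, -0.1106, 0.1731]
tool_rot: [3.122, -0.347, -0.0]
ft_force: [0.5, -0.3, -1.8]
grip_width: 0.504
grip_force: 20.0
```

```bash
python3 - <<'E'
from h import *
st()
p=ctrl.get_image("scene"); save(p,"s5.png")
E
```

```text
t 9.40 tcp [ 548.7 -110.6  173.1] z [-0. -0. -1.] yline deg 77.3 F [ 0.5 -0.3 -1.8] T [ 0.06  0.03 -0.  ] gw 0.504 gf 20.0 q [ 0.44  0.18 -0.32  1.74  0.06  1.24 -1.69]
```

View pics/s5.png

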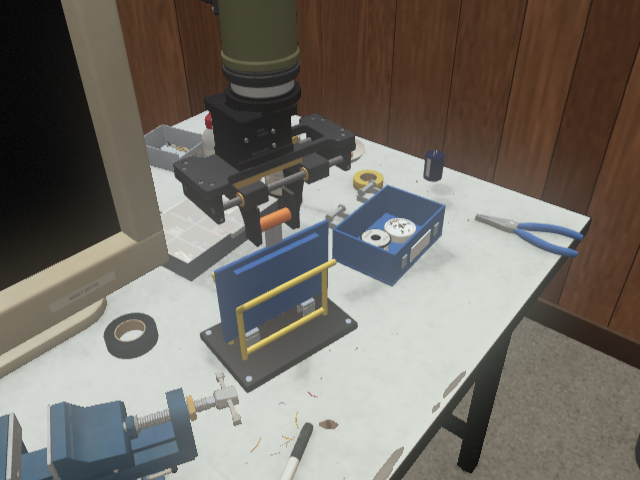

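The lid is inside the slot, with its hooks at (252,335) and (306,305) just above the base, and no contact force. Lowering the last millimetres slowly.

Request:
move_arm(increments="0 0 -1 0 0 0 255;0 0 -1 0 0 0 255;0 0 -1 0 0 0 255;0 0 -1 0 0 0 255;0 0 0 0 0 0 255;0 0 0 0 0 0 255;0 0 0 0 0 0 255;0 0 0 0 0 0 255")

```text
time: 10.12
position: [0.5494, -0.1108, 0.1705]
tool_rot: [3.122, -0.347, 0.003]
ft_force: [0.1, -1.3, 5.6]
grip_width: 0.502
grip_force: 20.0
```

The wrist force changed sign, so the lid is on the base. Releasing and retreating upward.

Request:
move_arm(increments="0 0 0 0 0 0 110;0 0 0 0 0 0 90;0 0 0 0 0 0 60;0 0 0 0 0 0 60;0 0 0 0 0 0 60;0 0 0 0 0 0 60;0 0 0 0 0 0 60;0 0 0 0 0 0 60")

```text
time: 10.78
position: [0.5486, -0.1106, 0.1693]
tool_rot: [3.122, -0.347, -0.0]
ft_force: [1.2, -0.3, 0.9]
grip_width: 0.765
grip_force: 0.0
```

Request:
move_arm(increments="0 0 10 0 0 0 60;0 0 15 0 0 0 60;0 0 20 0 0 0 60;0 0 20 0 0 0 60;0 0 20 0 0 0 60;0 0 20 0 0 0 60;0 0 0 0 0 0 60;0 0 0 0 0 0 60")

```text
time: 11.45
position: [0.5495, -0.1107, 0.2763]
tool_rot: [3.122, -0.347, 0.005]
ft_force: [-0.4, -0.6, -0.1]
grip_width: 0.767
grip_force: 0.0
```

```bash
python3 - <<'E'
from h import *
st()
p=ctrl.get_image("scene"); save(p,"s6.png"); w=cloud(p); hsv=cv2.cvtColor(p["frame"],cv2.COLOR_RGB2HSV)
for nm,lo,hi in(("bar",3,16),("plate",100,122)):
    m=(cv2.inRange(hsv,(lo,120,40),(hi,255,255))>0)&(w[...,0]>.46)&(w[...,0]<.64)&(w[...,1]<.02)&(w[...,1]>-.23)&(w[...,2]>.02)&(w[...,2]<.23)
    q=w[m]; c=q.mean(0); print(nm,len(q),c.round(4),np.percentile(q,[2,98],0).round(3).tolist(),np.linalg.svd(q-c,full_matrices=False)[2][2])
E
```

```text
t 11.45 tcp [ 549.5 -110.7  276.3] z [ 0.003 -0.001 -1.   ] yline deg 77.3 F [-0.4 -0.6 -0.1] T [0.08 0.1  0.03] gw 0.767 gf 0.0 q [ 0.44  0.12 -0.32  1.59  0.04  1.43 -1.67]
bar 355 [ 0.5483 -0.1106  0.1943] [[0.541, -0.131, 0.189], [0.557, -0.091, 0.198]] [ 0.54827647 -0.12614288 -0.82672903]
plate 515 [ 0.5473 -0.1049  0.1468] [[0.532, -0.166, 0.144], [0.566, -0.044, 0.155]] [ 0.74447434 -0.17094104 -0.64539686]
```

View pics/s6.png

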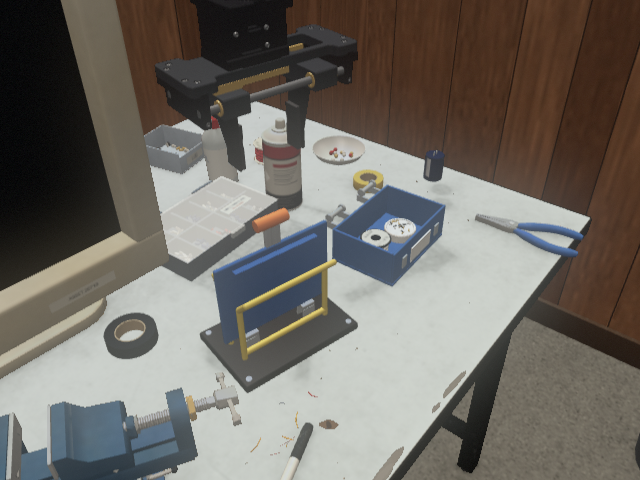

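The lid stands in the slot, with the bar at (270,220) and a measured bar height of about 190 mm, as expected; the gripper is clear above it. One settling call, then I'll check and hand in.

Request:
move_arm(increments="0 0 0 0 0 0 60;0 0 0 0 0 0 60;0 0 0 0 0 0 60;0 0 0 0 0 0 60;0 0 0 0 0 0 60;0 0 0 0 0 0 60;0 0 0 0 0 0 60;0 0 0 0 0 0 60")

```text
time: 12.17
position: [0.5487, -0.1107, 0.2744]
tool_rot: [3.122, -0.347, -0.0]
ft_force: [0.2, -0.0, 0.6]
grip_width: 0.763
grip_force: 0.0
```

```bash
python3 - <<'E'
from h import *
p=ctrl.get_image("scene"); w=cloud(p); hsv=cv2.cvtColor(p["frame"],cv2.COLOR_RGB2HSV)
m=(cv2.inRange(hsv,(3,120,40),(16,255,255))>0)&(w[...,0]>.46)&(w[...,0]<.64)&(w[...,1]<.02)&(w[...,1]>-.23)&(w[...,2]>.02)&(w[...,2]<.23)
c=w[m].mean(0); print(c)
if np.linalg.norm(c-[.5483,-.1106,.1943])<.003: print(ctrl.close_job())
E
```

```text
[ 0.54697987 -0.11030474  0.19423779]
the job is handed in; nothing more can be done
None
```

The lid is off the box and stands upright, released, in the yellow stand's slot, roughly in the middle with the handle up; the job was handed in at about 12 s, and no verdict came back.

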